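# Pry the red dust cap loose from the brake caliper

## Task

Take the flat pry bar with the yellow handle, put its blade into the notch under the edge of the red dust cap and lever the cap up until it snaps out of the caliper. Leave the loosened cap sitting on its caliper without ever touching it with the gripper or arm, and lay the pry bar down on the bench mat, clear of the caliper.

Things in the scene. Friction and masses are not known exactly. Their poses are not given: they have to be found in the camera images.
- pry_bar: Pry bar on the 6 mm black mat: yellow handle 110 x 24 wide x 26 high, flat steel blade 16 wide, 4 thick. Origin: centre of the handle's underside; x towards the blade's tip, z up. Handle x -55 to 55, blade 55 to 165 at mid-height z 13. About 160 g, balances near x 35: grip across the 24 mm width near x 30. Blade points away from the robot, within 12 deg. The blue-handled round punch is not needed.
- pry_tip (a point): Middle of the end edge of the pry bar's blade, at x 165, y 0, z 13 mm in the pry bar's frame; same axes. To pry: tip about 35 mm into the notch, blade resting on the notch's floor, then push the handle down so that the bar tilts 15 to 23 degrees, nose up, about the floor's outer edge.
- cap: Red plastic dust cap, 80 mm across, flange 6 thick, dome to 14. Origin: centre of the flange's underside, at first flat on the caliper's top, 120 mm above the mat; z up. A hidden spring clip holds it; a blade in the notch must lift with 7 N. Its rear rim is the hinge: once its centre is raised 3 mm it snaps up by itself and stays loose, centre 9 mm above its seat, tilted 14 deg, notch side up.
- notch (a point): Channel in the top of the fixed dark caliper with the red cap (its twin has an aluminium plate: leave it). Bright floor, 44 mm wide, 8 deep, open above and at the front, 40 long to an end wall: the first 22 in the open, the rest under the flange. Point: middle of the floor's outer edge (fulcrum), 112 mm above the mat; x into the notch, cap centre 62 mm along it, within 12 deg of world x; z up.

How it is judged:
By the outcome, as a careful person would: the job done as asked, in the order asked, and still so for the second after the job is handed in, with the robot touching nothing.
It also fails if it takes over 54 s, if anything falls off the work surface, if the arm or the gripper's body presses on something with over 40 N, if the wrist force passes 120 N, or if a joint passes its speed limit or range.

## Robot

A 6-joint arm with a two-finger parallel gripper is mounted at the origin on the work surface. World frame = base frame: x ahead of the robot, y to its left, z up, the work surface at z = 0. Lengths are in m, angles in rad, forces in N, time in s.
With the tool pointing down it reaches from about 0.225 to 0.875 m from the base axis. Payload 3.4 kg.
Tool frame: the origin (TCP) lies between the finger pads; the fingertips stand 8 mm ahead of it and the grasp point (between the pads) lies 11 mm behind it; z points along the fingers, y is the line along which they close (so a half turn about z gives the same grasp; the last joint's range is limited). The gripper opens to 85 mm and grips with 20 to 120 N. Pads are 22 mm wide; open, the fingers measure 114 mm over their backs; the gripper's body (76 mm by 85 mm) begins 54 mm behind the grasp point. The pads swing forward as they close: fully open they stand 13 mm farther back than shut.
Start: joints at [1.133, 0.276, 1.505, -0, 1.361, -0.121], TCP at [0.179, 0.546, 0.239] pointing down, gripper open.
Joint ranges: [-2.89, 2.89], [-0.75, 2.08], [0.22, 2.7], [-1.18, 4.32], [0.11, 2.71], [-2.7, 2.7]. Speed limits (rad/s): [2.57, 2.57, 3.14, 3.14, 3.14, 3.14].

## Interface

Orientations are given as a unit quaternion [w, x, y, z].
In Python, from rig import manip gives the robot as it stands.
- The arm moves only by the tool move_arm, never from a script. Its argument "deltas" is a list that holds one entry, the list of rows, each a list of 5 numbers: the shift along the tool's x, y, z normalised to -1 to 1, where 1 is 80 cm, then the turn about the tool's z normalised to -1 to 1, where 1 is 120 degrees, then the closure, from -1 (fully open) to 1 (shut). In form: [[[tx, ty, tz, twist, grip], ...]]. A call has 1 to 12 rows; each row is the pose to reach, as a shift and turn from the pose commanded when the call began, along the tool's axes at that moment; what a row does not reach only later rows make up. A row lasts 1/10 s, in which the tool goes at most 50 mm and 8.59 degrees, less where a joint would pass 70% of its speed; a pose out of reach is approached as far as the arm can. A call with a number of a shift or a turn outside -1 to 1 is refused whole. A call with a gripper value outside its range is refused whole. The fingers move at their own pace and stop on an object; "squeeze" is the grip in N (left out, the last holds). Time passes only in rows, so rows that repeat a pose let the fingers close. It gives the time, the measured TCP pose, the force, the opening and the grip force at its end, in the units of the state.
- manip.get_state(): the state, without advancing time (a new reading comes with each control period).
- manip.get_image(name): name is "scene" or "top"; returns the picture (420x560x3 uint8, red, green, blue); there is no depth.
- manip.camera_params(name): a dict with "fx", "fy", "cx", "cy" (pixels), "dist" ([k1, k2, p1, p2, k3] as OpenCV has them; the pictures are not rectified), "R" (3x3) and "t" (3): a world point X has camera coordinates R X + t. Camera axes: x right, y down, z forward; pixel columns grow to the right and rows downward; lengths in m; the calibration is good to about 2 mm. A picture is of the moment at which its call begins. camera_params takes no time and is no camera call.
- manip.sign_off(): hands the job in; it is judged then, once.
The state is a dict: "clock": time; "qpos": joint angles; "qd": joint speeds; "effort": joint torques, N m; "position": TCP position; "ee_rot": TCP orientation; "contact_force": force on the tool from outside, world axes, zero at the start; "moment": the same for the moment, N m; "width": finger opening in m; "gripper_force": force on a finger pad.
Only numpy, scipy, OpenCV 4.12 (cv2) and the standard library are available. Lean on these libraries where they do the work, as an engineer would, in place of code of your own. Each camera call takes 0.05 s, during which the arm holds its last target. There are 200 camera calls.

## Working session

There is one attempt and no reset: what is moved stays moved. The work goes in short steps, Python scripts to look and compute and a tool call to move; the robot and the scene stay as the last step left them, time stands still between calls to the robot, and variables do not carry over. Pictures are saved under pics/ and viewed, at most 10 in all, crops included, and the job is handed in when it is done.

Besides the shell and the picture viewer there is one more tool, called in YAML: its name, and indented under it one key for each argument. move_arm: Moves the arm, as the interface text tells. Scaled input: -1 to 1 covers 80 cm each way for a shift and 120 degrees each way for a turn. Its arguments: {"type":"object","properties":{"deltas":{"type":"array","items":{"type":"array","items":{"type":"array","items":{"type":"number","minimum":-1,"maximum":1}}}},"squeeze":{"type":"number"}},"required":["deltas"]}

```bash
mkdir -p pics
python3 - <<'E'
from rig import manip
import cv2
s=manip.get_state();print({k:s[k] for k in('clock','position','ee_rot','width','contact_force')})
for n in('scene','top'):
    p=manip.camera_params(n);print(n,p)
    cv2.imwrite(f'pics/{n}0.png',manip.get_image(n)[:,:,::-1])
E
```

```text
{'clock': 0.0, 'position': array([0.17889893, 0.54589218, 0.23841287]), 'ee_rot': array([-2.70461825e-04,  1.57759924e-01,  9.87477027e-01, -9.23891461e-04]), 'width': 0.0852341120103446, 'contact_force': array([ 0.25442614, -0.02738118, -0.72786838])}
scene {'fx': 386.76370579727, 'fy': 386.76370579727, 'cx': 282.1747604778009, 'cy': 213.36942623858874, 'dist': array([-0.09757158,  0.        ,  0.        ,  0.        ,  0.        ]), 'R': array([[ 0.06634983,  0.99779429, -0.00206299],
       [ 0.83588602, -0.0567123 , -0.54596546],
       [-0.54487821,  0.03450029, -0.83780515]]), 't': array([-0.02544196, -0.37961199,  1.33962634])}
top {'fx': 434.8716784545319, 'fy': 434.8716784545319, 'cx': 278.51608906026325, 'cy': 208.7040820214932, 'dist': array([-0.05580909,  0.        ,  0.        ,  0.        ,  0.        ]), 'R': array([[-0.00478957, -0.99993511, -0.01033653],
       [-0.99780064,  0.00546223, -0.06606094],
       [ 0.06611311,  0.00999739, -0.99776205]]), 't': array([-0.00991429,  0.55264294,  1.16678053])}
```

View pics/scene0.png

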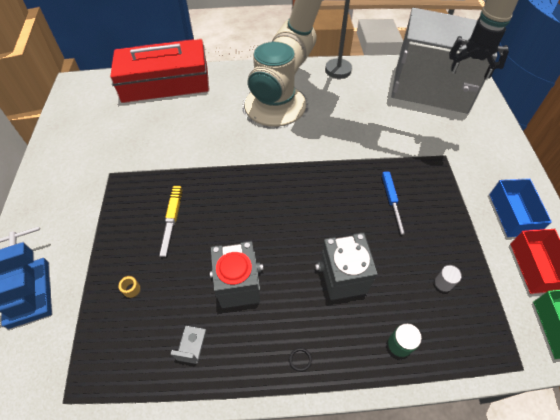

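View pics/top0.png

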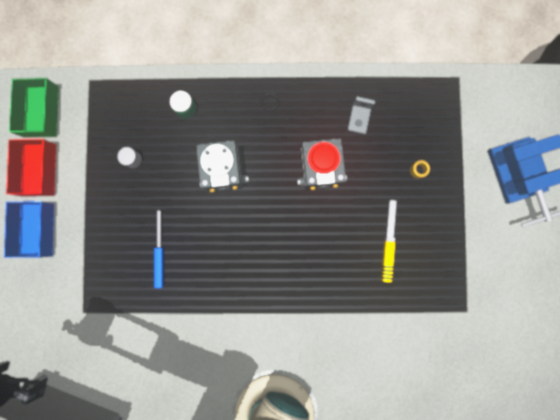

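Run:
```python
import cv2,numpy as np
t=cv2.imread('pics/top0.png');s=cv2.imread('pics/scene0.png')
def c(im,u,v,w,h):
    r=cv2.resize(im[v:v+h,u:u+w],(400,300),interpolation=cv2.INTER_CUBIC)
    k=400/w
    for i in range(0,w,10):
        x=int((i+.5)*k);cv2.line(r,(x,0),(x,6),(0,255,0),1);cv2.putText(r,str(u+i),(x-8,16),0,.3,(0,255,0),1)
    for j in range(0,h,10):
        y=int((j+.5)*k);cv2.line(r,(0,y),(6,y),(0,255,0),1);cv2.putText(r,str(v+j),(8,y+3),0,.3,(0,255,0),1)
    return r
cv2.imwrite('pics/z.png',np.vstack([np.hstack([c(t,340,198,120,90),c(t,290,140,68,51)]),np.hstack([c(s,120,180,108,81),c(s,200,236,68,51)])]))
for n,im in(('top',t),('scene',s)):
    h=cv2.cvtColor(im,cv2.COLOR_BGR2HSV)
    reg=np.zeros(h.shape[:2],np.uint8)
    if n=='top': reg[140:300,290:420]=255
    else: reg[180:300,150:265]=255
    for nm,lo,hi in(('yel',(20,120,100),(35,255,255)),('red',(0,150,90),(8,255,255))):
        m=cv2.inRange(h,lo,hi)
        if nm=='red': m|=cv2.inRange(h,(172,150,90),(180,255,255))
        m&=reg
        cs,_=cv2.findContours(m,cv2.RETR_EXTERNAL,cv2.CHAIN_APPROX_NONE);k=max(cs,key=cv2.contourArea)
        print(n,nm,cv2.minAreaRect(k) if nm=='yel' else cv2.fitEllipse(k), cv2.boundingRect(k))
```

```text
top yel ((388.07574462890625, 261.72784423828125), (12.151893615722656, 41.18346405029297), 4.23639440536499) (381, 241, 15, 42)
top red ((323.3283386230469, 157.45579528808594), (29.338218688964844, 30.576080322265625), 90.97894287109375) (308, 143, 32, 30)
scene yel ((173.8000030517578, 201.90000915527344), (11.497314453125, 34.81734085083008), 12.52880859375) (165, 185, 17, 36)
scene red ((233.32310485839844, 267.8249206542969), (31.313888549804688, 35.29753875732422), 73.68132781982422) (216, 252, 36, 33)
```

View pics/z.png

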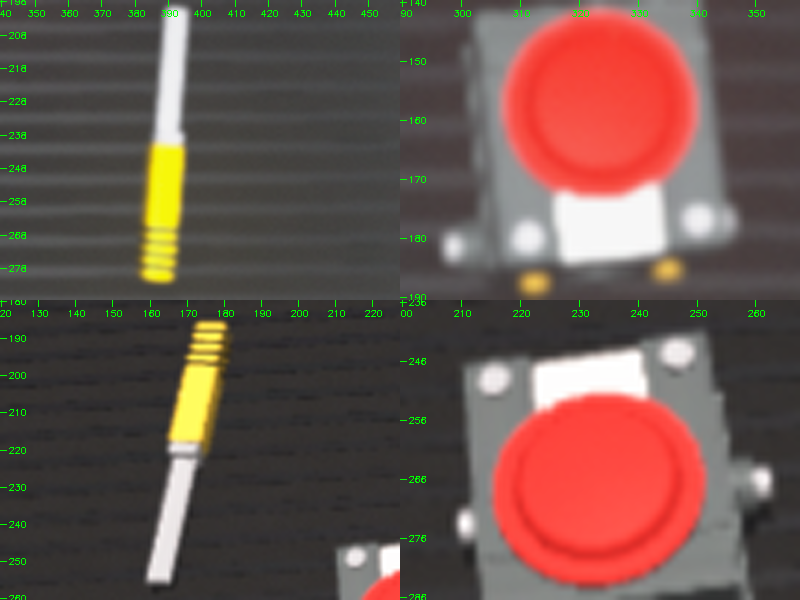

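```bash
cat > h.py <<'E'
from rig import manip
import cv2,numpy as np
P={n:manip.camera_params(n) for n in('top','scene')}
def ray(n,uv):
    p=P[n];K=np.array([[p['fx'],0,p['cx']],[0,p['fy'],p['cy']],[0,0,1]])
    x=cv2.undistortPoints(np.array([[uv]],float),K,p['dist'])[0,0]
    return -p['R'].T@p['t'],p['R'].T@np.r_[x,1]
def onz(n,uv,z):
    o,d=ray(n,uv);return o+d*(z-o[2])/d[2]
def tri(a,b):
    A=[];y=[]
    for n,uv in(('top',a),('scene',b)):
        o,d=ray(n,uv);d/=np.linalg.norm(d);M=np.eye(3)-np.outer(d,d);A.append(M);y.append(M@o)
    return np.linalg.lstsq(np.vstack(A),np.hstack(y),rcond=None)[0]
E
python3 - <<'E'
from h import *
np.set_printoptions(precision=4,suppress=True)
for nm,a,b,z in(('tip',(392.5,199.6),(162.6,255.4),.021),('hfront',(389.6,240.7),(169.6,217.6),.032),('hend',(386.9,282.1),(176,185.4),.032),('nL',(317.7,184.4),(240.5,244.0),.118),('nR',(334.6,182.7),(221.9,246.0),.118),('cap',(323.3,157.5),(233.3,267.8),.132)):
    print(nm,tri(a,b),onz('top',a,z),onz('scene',b,z))
E
```

```text
tip [ 0.5758 -0.3248  0.0191] [ 0.5756 -0.3236  0.021 ] [ 0.5768 -0.3249  0.021 ]
hfront [ 0.4641 -0.3136  0.0265] [ 0.464  -0.3106  0.032 ] [ 0.4676 -0.3136  0.032 ]
hend [ 0.3532 -0.305   0.0259] [ 0.3537 -0.3014  0.032 ] [ 0.3578 -0.3053  0.032 ]
nL [ 0.607  -0.1128  0.1135] [ 0.6064 -0.1121  0.118 ] [ 0.6094 -0.1127  0.118 ]
nR [ 0.6108 -0.1557  0.1159] [ 0.6105 -0.1545  0.118 ] [ 0.6119 -0.1563  0.118 ]
cap [ 0.6731 -0.1275  0.1253] [ 0.6718 -0.1257  0.132 ] [ 0.6763 -0.128   0.132 ]
```

```bash
cat >> h.py <<'E'
from scipy.spatial.transform import Rotation as Ro
def go(xyz,yaw,pos=None,ang=None):
    "normalised row to TCP xyz with tool-y world heading yaw+90 deg (bar heading yaw)"
    s=manip.get_state();q=s['ee_rot'];M=Ro.from_quat([q[1],q[2],q[3],q[0]]).as_matrix()
    d=M.T@(np.array(xyz)-(s['position'] if pos is None else pos))
    a=np.degrees(np.arctan2(M[1,1],M[0,1]))
    print('row',np.round(np.r_[d/.8,-(yaw+90-a)/120],4),'heading',round(a-90,2))
def st():
    s=manip.get_state();print({k:np.round(s[k],4) for k in('clock','position','contact_force','moment','width','gripper_force','qpos')})
E
python3 - <<'E'
from h import *
go((.441,-.311,.18),-5.4)
E
```

```text
row [-0.645  -0.9157  0.0745 -0.1063] heading -18.15
```

move_arm:
  deltas:
    - [[-0.645,-0.9157,0.0745,-0.1063,-1],[-0.645,-0.9157,0.0745,-0.1063,-1],[-0.645,-0.9157,0.0745,-0.1063,-1],[-0.645,-0.9157,0.0745,-0.1063,-1],[-0.645,-0.9157,0.0745,-0.1063,-1],[-0.645,-0.9157,0.0745,-0.1063,-1],[-0.645,-0.9157,0.0745,-0.1063,-1],[-0.645,-0.9157,0.0745,-0.1063,-1],[-0.645,-0.9157,0.0745,-0.1063,-1],[-0.645,-0.9157,0.0745,-0.1063,-1],[-0.645,-0.9157,0.0745,-0.1063,-1],[-0.645,-0.9157,0.0745,-0.1063,-1]]

```text
clock: 1.3
position: [0.3541, -0.0281, 0.1994]
ee_rot: [0.0, 0.047, 0.999, 0.0]
contact_force: [1.3, 1.0, 0.1]
width: 0.0855
gripper_force: 0.0
```

Run:
```python
from h import *
st();go((.441,-.311,.14),-5.4)
```

```text
{'clock': np.float64(1.3), 'position': array([ 0.3541, -0.0281,  0.1994]), 'contact_force': array([1.2873, 1.0403, 0.073 ]), 'moment': array([ 0.0553, -0.0513, -0.0163]), 'width': np.float64(0.0855), 'gripper_force': np.float64(0.0), 'qpos': array([-2.7620e-01, -3.4500e-02,  1.9797e+00,  5.0000e-04,  1.1957e+00,
       -1.7524e+00])}
row [-1.415e-01 -3.418e-01  7.430e-02 -3.000e-04] heading -5.43
```

move_arm:
  deltas:
    - [[-0.1415,-0.3418,0.0743,0,-1],[-0.1415,-0.3418,0.0743,0,-1],[-0.1415,-0.3418,0.0743,0,-1],[-0.1415,-0.3418,0.0743,0,-1],[-0.1415,-0.3418,0.0743,0,-1],[-0.1415,-0.3418,0.0743,0,-1],[-0.1415,-0.3418,0.0743,0,-1],[-0.1415,-0.3418,0.0743,0,-1]]

```text
clock: 2.1
position: [0.4408, -0.3096, 0.1388]
ee_rot: [-0.001, 0.048, 0.999, 0.001]
contact_force: [-0.3, 1.2, 0.0]
width: 0.0856
gripper_force: 0.0
```

Run:
```python
from h import *
st();go((.441,-.3105,.015),-5.4)
```

```text
{'clock': np.float64(2.1), 'position': array([ 0.4408, -0.3096,  0.1388]), 'contact_force': array([-0.2802,  1.165 ,  0.0138]), 'moment': array([ 0.0196, -0.0068, -0.0356]), 'width': np.float64(0.0856), 'gripper_force': np.float64(0.0), 'qpos': array([-7.4170e-01,  2.9990e-01,  1.7367e+00,  4.0000e-04,  1.1078e+00,
       -2.2164e+00])}
row [-0.0007 -0.0015  0.1547 -0.0009] heading -5.51
```

move_arm:
  deltas:
    - [[0,-0.0015,0.055,0,-1],[0,-0.0015,0.11,0,-1],[0,-0.0015,0.14,0,-1],[0,-0.0015,0.155,0,-1],[0,-0.0015,0.155,0,-1],[0,-0.0015,0.155,0,1],[0,-0.0015,0.155,0,1],[0,-0.0015,0.155,0,1],[0,-0.0015,0.155,0,1],[0,-0.0015,0.155,0,1],[0,-0.0015,0.155,0,1]]
  squeeze: 40

```text
clock: 3.2
position: [0.4418, -0.3108, 0.0171]
ee_rot: [0.001, 0.047, 0.999, -0.001]
contact_force: [-0.4, -0.4, 7.0]
width: 0.0234
gripper_force: 40.8
```

Run:
```python
from h import *
st();go((.441,-.3105,.19),-5.4)
```

```text
{'clock': np.float64(3.2), 'position': array([ 0.4418, -0.3108,  0.0171]), 'contact_force': array([-0.3619, -0.4263,  7.0241]), 'moment': array([0.0577, 0.0968, 0.0075]), 'width': np.float64(0.0234), 'gripper_force': np.float64(40.8423), 'qpos': array([-7.4190e-01,  4.4210e-01,  1.8831e+00,  1.0000e-04,  8.1430e-01,
       -2.2186e+00])}
row [ 0.0006 -0.     -0.2162  0.    ] heading -5.4
```

Run:
```python
from h import *
go((.4348,-.1511,.17),5.6)
```

```text
row [ 0.0271  0.1976 -0.1915 -0.0916] heading -5.4
```

move_arm:
  deltas:
    - [[0,0,-0.03,0,1],[0,0,-0.08,0,1],[0,0,-0.13,0,1],[0,0,-0.18,0,1],[0.003,0.03,-0.19,-0.01,1],[0.011,0.08,-0.19,-0.036,1],[0.019,0.13,-0.19,-0.06,1],[0.024,0.17,-0.19,-0.08,1],[0.027,0.19,-0.19,-0.0916,1],[0.0271,0.1976,-0.1905,-0.0916,1],[0.0271,0.1976,-0.1905,-0.0916,1]]

```text
clock: 4.3
position: [0.4348, -0.1508, 0.1685]
ee_rot: [0.0, -0.049, 0.999, -0.0]
contact_force: [0.2, -0.1, -2.1]
width: 0.0231
gripper_force: 39.8
```

```bash
cat > look.py <<'E'
from h import *
import sys
def c(im,u,v,w,h):
    r=cv2.resize(im[v:v+h,u:u+w,::-1],(400,300),interpolation=cv2.INTER_CUBIC);k=400/w
    for i in range(0,w,10):
        x=int((i+.5)*k);cv2.line(r,(x,0),(x,6),(0,255,0),1);cv2.putText(r,str(u+i),(x-8,16),0,.3,(0,255,0),1)
    for j in range(0,h,10):
        y=int((j+.5)*k);cv2.line(r,(0,y),(6,y),(0,255,0),1);cv2.putText(r,str(v+j),(8,y+3),0,.3,(0,255,0),1)
    return r
a=c(manip.get_image('top'),290,140,100,75);b=c(manip.get_image('scene'),180,200,100,75)
cv2.imwrite(sys.argv[1],np.hstack([a,b]))
st()
E
python3 look.py pics/p1.png
```

```text
{'clock': np.float64(4.4), 'position': array([ 0.435 , -0.1519,  0.1685]), 'contact_force': array([-0.6506,  0.3798, -1.0097]), 'moment': array([0.0126, 0.0221, 0.0457]), 'width': np.float64(0.0236), 'gripper_force': np.float64(39.8466), 'qpos': array([-4.8670e-01,  1.5900e-01,  1.8507e+00, -8.0000e-04,  1.1310e+00,
       -2.1541e+00])}
```

View pics/p1.png

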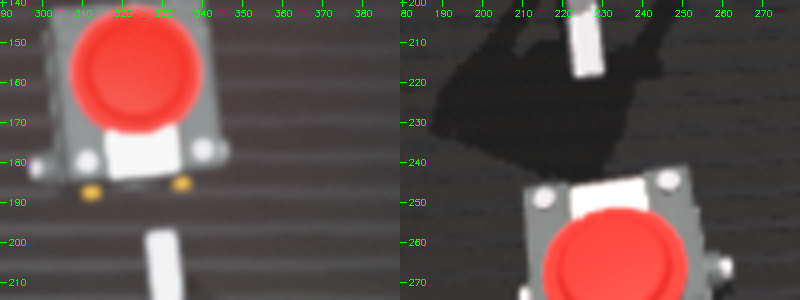

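Run:
```python
from h import *
np.set_printoptions(precision=4,suppress=True)
print(tri((329.9,197),(227,218.75)),onz('top',(329.9,197),.1704),onz('scene',(227,218.75),.1704))
u=np.array([np.cos(np.radians(5.6)),np.sin(np.radians(5.6))])
n=np.array([.609,-.134])
print('pred tip',np.array([.435,-.1515])+.135*u)
```

```text
[ 0.5699 -0.1376  0.169 ] [ 0.5697 -0.1366  0.1704] [ 0.5707 -0.1383  0.1704]
pred tip [ 0.5694 -0.1383]
```

move_arm:
  deltas:
    - [[0,0,0.03,0,1],[0,0,0.055,0,1],[0,0,0.056,0,1],[-0.02,0,0.056,0,1],[-0.045,0,0.056,0,1],[-0.063,0,0.056,0,1],[-0.063,0,0.056,0,1],[-0.063,0,0.056,0,1]]

```text
clock: 5.2
position: [0.4849, -0.1458, 0.1239]
ee_rot: [-0.0, -0.049, 0.999, -0.0]
contact_force: [-0.5, -0.4, -1.7]
width: 0.0229
gripper_force: 39.8
```

move_arm:
  deltas:
    - [[0,0,0.001,0,1],[0,0,0.0025,0,1],[0,0,0.004,0,1],[0,0,0.005,0,1],[0,0,0.005,0,1]]

```text
clock: 5.7
position: [0.4843, -0.1458, 0.1195]
ee_rot: [-0.0, -0.049, 0.999, 0.0]
contact_force: [-0.4, 0.3, -2.5]
width: 0.0231
gripper_force: 39.8
```

```bash
python3 look.py pics/p2.png
```

```text
{'clock': np.float64(5.8), 'position': array([ 0.4845, -0.1458,  0.1196]), 'contact_force': array([-0.4351,  0.0515, -2.3473]), 'moment': array([ 0.0205,  0.0126, -0.0144]), 'width': np.float64(0.0233), 'gripper_force': np.float64(39.823), 'qpos': array([-4.3000e-01,  2.7340e-01,  1.8335e+00,  1.0000e-04,  1.0348e+00,
       -2.0984e+00])}
```

View pics/p2.png

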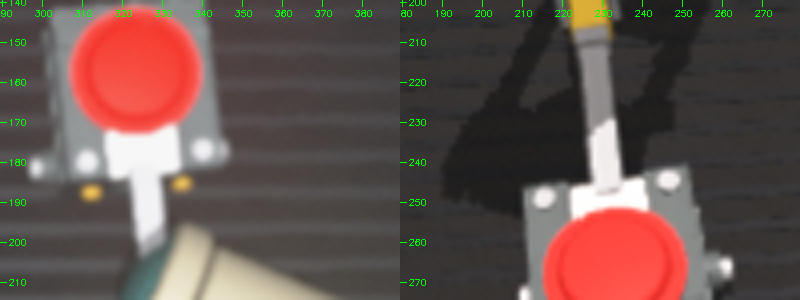

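move_arm:
  deltas:
    - [[0,0,0.001,0,1],[0,0,0.002,0,1],[0,0,0.002,0,1]]

```text
clock: 6.1
position: [0.4847, -0.1458, 0.118]
ee_rot: [0.0, -0.049, 0.999, 0.0]
contact_force: [0.3, -0.3, -0.1]
width: 0.0233
gripper_force: 39.9
```

move_arm:
  deltas:
    - [[0,0,0.0005,0,1],[0,0,0.001,0,1],[0,0,0.001,0,1]]

```text
clock: 6.4
position: [0.4847, -0.1458, 0.1174]
ee_rot: [0.0, -0.049, 0.999, -0.0]
contact_force: [-0.8, -0.4, 1.4]
width: 0.0235
gripper_force: 40.2
```

move_arm:
  deltas:
    - [[0,0,-0.0012,0,1],[-0.005,0,-0.0012,0,1],[-0.01,0,-0.0012,0,1],[-0.015,0,-0.0012,0,1],[-0.02,0,-0.0012,0,1],[-0.025,0,-0.0012,0,1],[-0.029,0,-0.0012,0,1],[-0.029,0,-0.0012,0,1]]

```text
clock: 7.2
position: [0.5083, -0.1435, 0.1181]
ee_rot: [0.0, -0.049, 0.999, 0.0]
contact_force: [0.9, 0.1, -1.2]
width: 0.0234
gripper_force: 39.9
```

```bash
python3 look.py pics/p3.png
```

```text
{'clock': np.float64(7.3), 'position': array([ 0.5078, -0.1435,  0.1181]), 'contact_force': array([-0.2685,  0.0666, -1.4523]), 'moment': array([-0.0376, -0.0876,  0.0228]), 'width': np.float64(0.0231), 'gripper_force': np.float64(39.8884), 'qpos': array([-4.0740e-01,  3.0430e-01,  1.7903e+00,  2.0000e-04,  1.0468e+00,
       -2.0760e+00])}
```

View pics/p3.png

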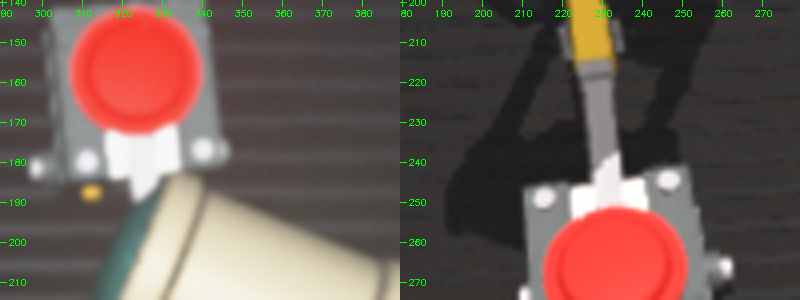

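move_arm:
  deltas:
    - [[0,0,0.004,0,1],[0,0,0.008,0,1],[0.0005,0,0.012,0,1],[0.0005,0,0.016,0,1],[0.0003,0,0.02,0,1],[0,0,0.024,0,1],[0,0,0.0263,0,1],[0,0,0.0263,0,1]]

```text
clock: 8.1
position: [0.5078, -0.1436, 0.0971]
ee_rot: [0.0, -0.049, 0.999, -0.0]
contact_force: [-0.9, 0.5, 4.2]
width: 0.023
gripper_force: 41.2
```

```bash
python3 look.py pics/p4.png
```

```text
{'clock': np.float64(8.2), 'position': array([ 0.5078, -0.1436,  0.0972]), 'contact_force': array([-1.8227, -0.3656,  3.1699]), 'moment': array([ 0.0309, -0.0942, -0.0516]), 'width': np.float64(0.0234), 'gripper_force': np.float64(41.0547), 'qpos': array([-0.4075,  0.327 ,  1.818 ,  0.    ,  0.9965, -2.076 ])}
```

View pics/p4.png

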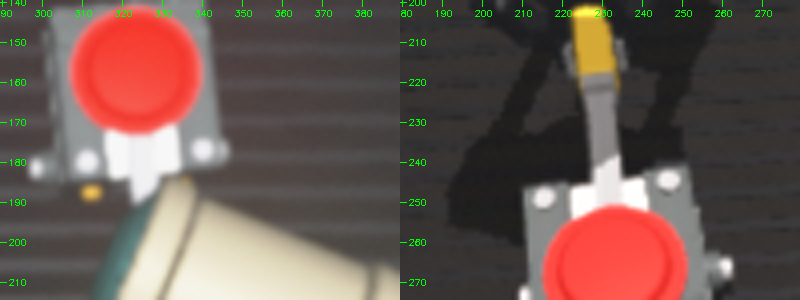

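move_arm:
  deltas:
    - [[-0.0005,0,0.004,0,1],[-0.001,0,0.008,0,1],[-0.002,0,0.012,0,1],[-0.003,0,0.016,0,1],[-0.003,0,0.0175,0,1],[-0.003,0,0.0175,0,1]]

```text
clock: 8.8
position: [0.5099, -0.1432, 0.0827]
ee_rot: [-0.0, -0.049, 0.999, 0.0]
contact_force: [-2.2, 0.3, 1.2]
width: 0.0232
gripper_force: 41.5
```

```bash
python3 look.py pics/p5.png
```

```text
{'clock': np.float64(8.9), 'position': array([ 0.5098, -0.1432,  0.0828]), 'contact_force': array([-0.7546, -0.4678,  0.8805]), 'moment': array([-0.0062, -0.0114, -0.0148]), 'width': np.float64(0.0235), 'gripper_force': np.float64(41.367), 'qpos': array([-0.4053,  0.3464,  1.8313,  0.    ,  0.9647, -2.0738])}
```

View pics/p5.png

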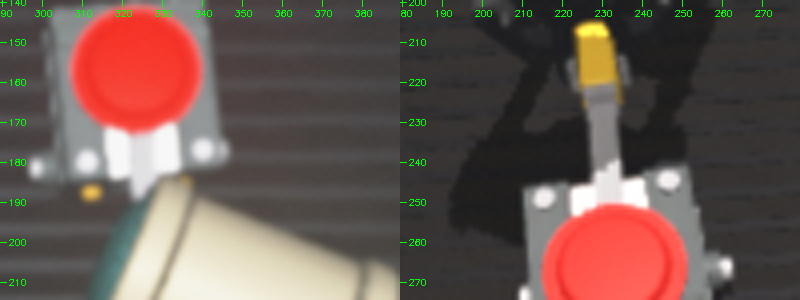

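```bash
cat > cap.py <<'E'
from h import *
def fit(n,im):
    h=cv2.cvtColor(im,cv2.COLOR_RGB2HSV);reg=np.zeros(h.shape[:2],np.uint8)
    if n=='top': reg[135:185,290:360]=255
    else: reg[235:300,205:265]=255
    m=(cv2.inRange(h,(0,150,90),(8,255,255))|cv2.inRange(h,(172,150,90),(180,255,255)))&reg
    k=max(cv2.findContours(m,0,1)[0],key=cv2.contourArea)
    return np.round(np.r_[cv2.fitEllipse(k)[0],cv2.boundingRect(k)],1)
for n in('top','scene'):
    print(n,fit(n,cv2.imread(f'pics/{n}0.png')[:,:,::-1].copy()),fit(n,manip.get_image(n)))
p=P['scene']
def prj(X):return cv2.projectPoints(np.array([X],float),cv2.Rodrigues(p['R'])[0],p['t'],np.array([[p['fx'],0,p['cx']],[0,p['fy'],p['cy']],[0,0,1]]),p['dist'])[0].ravel()
print(prj((.672,-.127,.126)),prj((.672,-.127,.135)))
E
python3 cap.py
```

```text
top [323.3 157.5 308.  143.   32.   30. ] [323.5 156.9 308.  142.   32.   31. ]
scene [233.3 267.8 216.  252.   36.   33. ] [233.1 267.7 216.  251.   35.   34. ]
[234.04192102 267.16187486] [233.60501228 265.4280219 ]
```

move_arm:
  deltas:
    - [[-0.001,0,0.002,0,1],[-0.0015,0,0.004,0,1],[-0.002,0,0.005,0,1],[-0.002,0,0.005,0,1]]

```text
clock: 9.4
position: [0.5114, -0.143, 0.0789]
ee_rot: [-0.0, -0.049, 0.999, 0.0]
contact_force: [-2.4, 0.0, 1.3]
width: 0.0235
gripper_force: 41.7
```

```bash
python3 cap.py; python3 -c "
from h import *
st()"
```

```text
top [323.3 157.5 308.  143.   32.   30. ] [323.7 155.8 308.  141.   32.   30. ]
scene [233.3 267.8 216.  252.   36.   33. ] [232.9 267.5 215.  251.   36.   35. ]
[234.04192102 267.16187486] [233.60501228 265.4280219 ]
{'clock': np.float64(9.5), 'position': array([ 0.5115, -0.143 ,  0.079 ]), 'contact_force': array([-2.3793, -0.3463,  0.9992]), 'moment': array([-0.0618,  0.0477,  0.0365]), 'width': np.float64(0.0232), 'gripper_force': np.float64(41.6859), 'qpos': array([-4.0380e-01,  3.5280e-01,  1.8328e+00,  1.0000e-04,  9.5660e-01,
       -2.0724e+00])}
```

```bash
cat > hyp.py <<'E'
from h import *
def prj(n,X):
    p=P[n];return cv2.projectPoints(X,cv2.Rodrigues(p['R'])[0],p['t'],np.array([[p['fx'],0,p['cx']],[0,p['fy'],p['cy']],[0,0,1]]),p['dist'])[0][:,0]
t=np.linspace(0,2*np.pi,72)
def pts():
    o=[np.c_[.04*np.cos(t),.04*np.sin(t),0*t+z] for z in(0,.006)]
    o.append(np.c_[.028*np.cos(t),.028*np.sin(t),0*t+.014]);return np.vstack(o)
u=np.radians(5.6)
for dz,tilt in((0,0),(.003,4.3),(.006,8.6),(.009,14)):
    a=np.radians(tilt);B=pts()@Ro.from_euler('y',tilt,degrees=True).as_matrix().T
    # hinge at rear rim (+x) fixed
    B+=np.array([.04-.04*np.cos(a),0,dz]) ; B=B@Ro.from_euler('z',5.6,degrees=True).as_matrix().T+[.672,-.127,.126]
    for n in('top','scene'):
        q=prj(n,B).astype(np.float32);h=cv2.convexHull(q)
        print(dz,n,np.round(np.r_[cv2.fitEllipse(h)[0],q.min(0),q.max(0)-q.min(0)],1))
E
python3 hyp.py
```

```text
0 top [323.7 157.7 307.6 141.6  32.3  32.2]
0 scene [233.9 266.9 215.8 250.1  36.   33.7]
0.003 top [323.8 157.3 307.6 141.4  32.4  31.9]
0.003 scene [233.8 266.4 215.6 249.1  36.2  34.7]
0.006 top [323.9 156.9 307.7 141.2  32.5  31.5]
0.006 scene [233.6 266.  215.4 248.3  36.3  35.5]
0.009 top [324.  156.4 307.7 141.1  32.6  30.6]
0.009 scene [233.5 265.8 215.3 247.7  36.4  36.2]
```

Run:
```python
from h import *
a=manip.get_image('scene')[236:296,200:270,::-1];b=cv2.imread('pics/scene0.png')[236:296,200:270]
c=manip.get_image('top')[130:190,290:360,::-1];d=cv2.imread('pics/top0.png')[130:190,290:360]
f=lambda i:cv2.resize(i,(350,300),interpolation=cv2.INTER_CUBIC)
cv2.imwrite('pics/p6.png',np.vstack([np.hstack([f(b),f(a)]),np.hstack([f(d),f(c)])]))
```

```text
(no output)
```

View pics/p6.png

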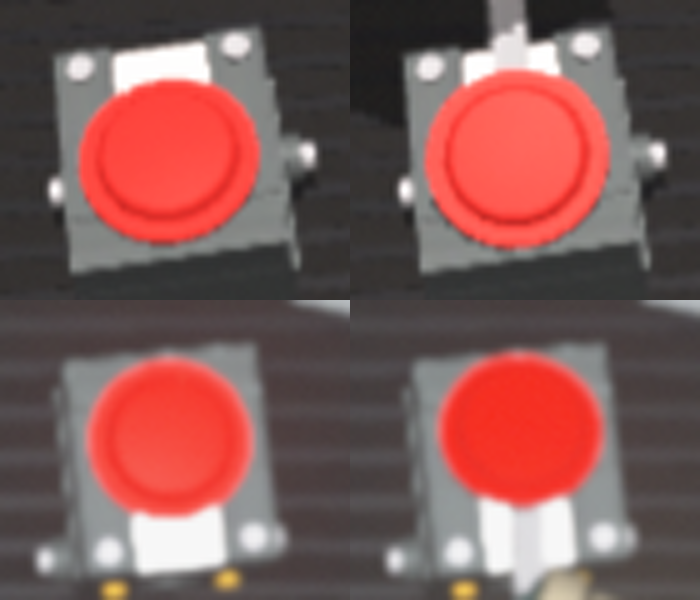

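move_arm:
  deltas:
    - [[0.002,0,0,0,1],[0.005,0,0,0,1],[0.01,0,0,0,1],[0.015,0,0,0,1],[0.025,0,0,0,1],[0.035,0,0,0,1],[0.05,0,0,0,1],[0.07,0,0,0,1],[0.09,0,0,0,1],[0.1,0,0,0,1],[0.1,0,0,0,1]]

```text
clock: 10.7
position: [0.4304, -0.1508, 0.0792]
ee_rot: [-0.0, -0.048, 0.999, 0.0]
contact_force: [0.4, 0.6, -1.6]
width: 0.0229
gripper_force: 41.3
```

```bash
python3 cap.py
python3 - <<'E'
from h import *
st();go((.40,-.29,.079),0);go((.40,-.29,.03),0)
cv2.imwrite('pics/s7.png',manip.get_image('scene')[:,:,::-1]);cv2.imwrite('pics/t7.png',manip.get_image('top')[:,:,::-1])
E
```

```text
top [323.3 157.5 308.  143.   32.   30. ] [323.6 155.4 308.  141.   32.   29. ]
scene [233.3 267.8 216.  252.   36.   33. ] [232.9 267.6 215.  251.   36.   35. ]
[234.04192102 267.16187486] [233.60501228 265.4280219 ]
{'clock': np.float64(10.8), 'position': array([ 0.4325, -0.1513,  0.0794]), 'contact_force': array([-0.1308, -0.201 , -1.3427]), 'moment': array([-0.0247,  0.0173, -0.0253]), 'width': np.float64(0.0236), 'gripper_force': np.float64(41.2698), 'qpos': array([-4.8880e-01,  2.5810e-01,  1.9856e+00,  4.0000e-04,  8.9630e-01,
       -2.1570e+00])}
row [ 0.0573 -0.1686  0.0006  0.0464] heading 5.56
row [ 0.0574 -0.1686  0.0618  0.0464] heading 5.56
```

Run:
```python
from h import *
go((.44,-.30,.079),0);go((.44,-.30,.05),0);go((.44,-.30,.018),0)
```

```text
row [ 0.0094 -0.1859  0.0005  0.0466] heading 5.6
row [ 0.0094 -0.1859  0.0368  0.0466] heading 5.6
row [ 0.0094 -0.1859  0.0768  0.0466] heading 5.6
```

move_arm:
  deltas:
    - [[0.002,-0.03,0,0.01,1],[0.004,-0.08,0,0.02,1],[0.006,-0.13,0,0.035,1],[0.0094,-0.17,0,0.0466,1],[0.0094,-0.1859,0,0.0466,1],[0.0094,-0.1859,0.02,0.0466,1],[0.0094,-0.1859,0.035,0.0466,1],[0.0094,-0.1859,0.042,0.0466,1],[0.0094,-0.1859,0.048,0.0466,1],[0.0094,-0.1859,0.054,0.0466,1],[0.0094,-0.1859,0.06,0.0466,1],[0.0094,-0.1859,0.06,0.0466,1]]

```text
clock: 12.1
position: [0.441, -0.3, 0.032]
ee_rot: [0.002, -0.001, 1.0, -0.001]
contact_force: [3.0, -0.9, 2.5]
width: 0.0233
gripper_force: 41.9
```

move_arm:
  deltas:
    - [[0,0,0.004,0,1],[0,0,0.008,0,1],[0,0,0.012,0,1],[0,0,0.0155,0,1],[0,0,0.0155,0,1]]

```text
clock: 12.6
position: [0.4395, -0.2999, 0.0188]
ee_rot: [0.0, -0.0, 1.0, -0.0]
contact_force: [3.3, 0.2, 4.4]
width: 0.0229
gripper_force: 42.3
```

move_arm:
  deltas:
    - [[0,0,0,0,-1],[0,0,0,0,-1],[0,0,0,0,-1],[0,0,0,0,-1],[0,0,0,0,-1],[0,0,-0.03,0,-1],[0,0,-0.08,0,-1],[0,0,-0.14,0,-1],[0.05,0,-0.2,0,-1],[0.1,0,-0.22,0,-1],[0.12,0,-0.22,0,-1],[0.12,0,-0.22,0,-1]]

```text
clock: 13.8
position: [0.3409, -0.2994, 0.1959]
ee_rot: [0.0, 0.001, 1.0, -0.001]
contact_force: [1.4, -0.4, -0.7]
width: 0.0855
gripper_force: 0.0
```

```bash
python3 cap.py
python3 - <<'E'
from h import *
st()
f=lambda n:cv2.resize(manip.get_image(n)[:,:,::-1],(400,300),interpolation=cv2.INTER_AREA)
a=manip.get_image('scene')[170:300,130:290,::-1];b=manip.get_image('top')[130:300,280:440,::-1]
cv2.imwrite('pics/end.png',np.hstack([cv2.resize(a,(400,325)),cv2.resize(b,(306,325))]))
E
```

```text
top [323.3 157.5 308.  143.   32.   30. ] [323.6 155.4 308.  141.   32.   29. ]
scene [233.3 267.8 216.  252.   36.   33. ] [232.9 267.6 215.  251.   36.   35. ]
[234.04192102 267.16187486] [233.60501228 265.4280219 ]
{'clock': np.float64(13.9), 'position': array([ 0.3432, -0.2998,  0.1948]), 'contact_force': array([ 0.1343, -0.154 ,  0.8734]), 'moment': array([-0.0255, -0.0386, -0.0107]), 'width': np.float64(0.0857), 'gripper_force': np.float64(0.0), 'qpos': array([-8.7140e-01,  1.2750e-01,  1.8172e+00,  7.0000e-04,  1.1960e+00,
       -2.4415e+00])}
```

View pics/end.png

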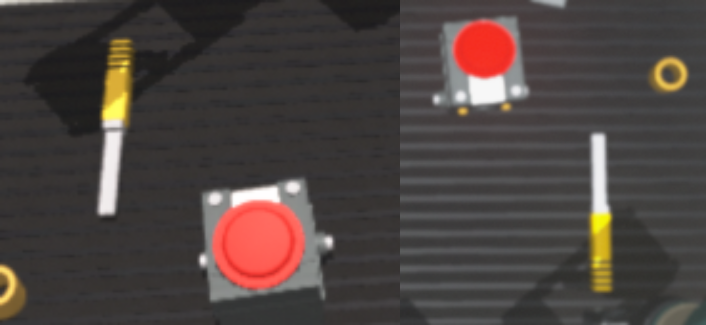

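The picture shows the bar flat on the mat, clear of the caliper. The cap is still tilted up with its notch side raised, and its fitted centre hasn't changed since the blade came out.

```bash
python3 -c "
from rig import manip
print(manip.sign_off())"
```

```text
the job is handed in; nothing more can be done
None
```

I levered the red cap up with the pry bar until the images showed it snapped out. It now sits tilted up and loose on its caliper, and the gripper and arm were kept clear of it. The bar is flat on the mat, clear of the caliper, and I handed the job in at about 14 s. The sign-off returned no verdict.

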